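# Tighten the grinder's flange nut with the pin key

## Robot

A 7-joint arm with a two-finger parallel gripper is mounted at the origin on the work surface. World frame = base frame: x ahead of the robot, y to its left, z up, the work surface at z = 0. Lengths are in m, angles in rad, forces in N, time in s.
With the tool pointing down it reaches from about 0.425 to 0.925 m from the base axis. Payload 6.8 kg.
Tool frame: the origin (TCP) lies midway between the tips of the shut fingers; the grasp point (between the pads) lies 19 mm behind it; z points along the fingers, y is the direction in which the jaws open and shut (so a half turn about z gives the same grasp; the last joint's range is limited). The gripper opens to 85 mm and grips with 20 to 120 N. Pads are 22 mm wide; open, the fingers measure 114 mm over their backs; the gripper's body (76 mm by 85 mm) begins 54 mm behind the grasp point. The pads swing forward as they close: fully open they stand 13 mm farther back than shut.
Start: joints at [-1.39, 0.477, 0.022, 1.555, -0.011, 1.109, -0.083], TCP at [0.192, 0.647, 0.231] pointing down, gripper open.
Joint ranges: [-2.96, 2.96], [-0.34, 2.1], [-1.41, 1.46], [0.24, 2.44], [-1.37, 4.51], [0.17, 1.92], [-2.96, 2.96]. Speed limits (rad/s): [2.39, 2.39, 3.14, 3.14, 3.14, 3.14, 3.14].

## Interface

Orientations are given as a rotation vector (axis times angle).
In Python, from bench import r gives the robot as it stands. The module is installed in compiled form; this text tells all that it offers.
- The arm moves only by the tool play_rows, never from a script. Its argument "plan" is a list of rows, each a list of 7 numbers: the shift along the world's x, y, z in mm, then the turn, a rotation vector about the world's x, y, z in rad, then the finger opening in mm, from 0 to 85.4. A call has 1 to 12 rows; each row is the pose to reach, as a shift and turn from the pose commanded when the call began; what a row does not reach only later rows make up. A row lasts 1/10 s, in which the tool goes at most 50 mm and 8.59 degrees, less where a joint would pass 70% of its speed; a pose out of reach is approached as far as the arm can. A call with a gripper value outside its range is refused whole. The fingers move at their own pace and stop on an object; "grip_force" is the grip in N (left out, the last holds). Time passes only in rows, so rows that repeat a pose let the fingers close. It gives the time, the measured TCP pose, the force and the opening at its end, in the units of the state.
- r.get_obs(): the state, without advancing time (a new reading comes with each control period).
- r.grab_frame(name): name is "scene" or "top" or "wrist"; returns a dict with "color" (420x560x3 uint8, blue, green, red), "z_map" (420x560 float32, m along the optical axis (not along the pixel's ray), 0 where there is no reading), "camera_matrix" (3x3 intrinsics, pixels), "R" (3x3) and "t" (3): a world point X has camera coordinates R X + t. Camera axes: x right, y down, z forward; pixel columns grow to the right and rows downward; lengths in m; the calibration is good to about 2 mm. The wrist camera is an equidistant fisheye: a pixel r from the principal point sees the ray r / f radians off the axis. A picture is of the moment at which its call begins.
- r.hand_in(): hands the job in, once; it reports no verdict.
The state is a dict: "clock": time; "joints": joint angles; "qvel": joint speeds; "tau": joint torques, N m; "tcp_pos": TCP position; "orientation": TCP orientation; "contact_force": force on the tool from outside, world axes, zero at the start; "moment": the same for the moment, N m; "grip_width": finger opening in m.
Only numpy, scipy, OpenCV 4.12 (cv2) and the standard library are available. Lean on these libraries where they do the work, as an engineer would, in place of code of your own. Each camera call takes 0.05 s, during which the arm holds its last target.

## Task

The angle grinder in the vise has a new cutting disc on, but its flange nut is only finger-tight. Take the T-handled pin key from the tool block, feel with light pressure until both pins drop fully into the nut's sockets, and turn the nut clockwise, seen from above, until it comes up tight, without bearing down hard or wrenching against the stop. Then put the key back upright in the block's slot, pins fully in, and let go; touch the grinder with nothing but the key and leave the other things on the bench alone.

Things in the scene. Friction and masses are not known exactly. Their poses are not given: they have to be found in the camera images.
- grinder: Angle grinder clamped disc-up in a low machine vise; fixed. Origin on the bench under the spindle axis; z up, y towards motor and rear end (at y 320 mm). Vise at y 95 to 205, x -105 to 240, up to 105 mm high. Disc 125 mm across, top 127 mm above the bench; guard rim, radius 72, 138.5 mm high, round its +y half. The spindle is locked, at an angle that differs each time.
- nut_top (a point): Centre of the top face of the steel flange nut, 137 mm above the bench, axes as the grinder's (not turning). Nut 48 mm across, 10 thick, with four round pin sockets, 8 mm wide, 9 deep, open upward, 90 degrees apart on a 35 mm circle; the angle they stand at is not measured: feel for it. Tightens clockwise seen from above.
- nut (a joint): How far the nut is screwed down, rad, growing clockwise seen from above; counted from the locked spindle, so it does not tell where the sockets stand. Starts finger-tight at 0.1 to 0.9; hard stop (tight) at 1.30. Drags with 0.28 N m either way and stays where it is left.
- key_grip (a point): Centre of the black crossbar of the T-handled pin key (grasp here): bar 84 mm long (x), 16 thick (y), 22 high (z, up). Below it a 16 mm round stem 32 mm long (24 mm wide at its foot) and a steel head 45 mm across, 8 thick. 0.2 to 0.33 kg, 67 mm tall with the pins. It starts upright in the tool block's slot.
- key_face (a point): Centre of the flat underside of the key's head, 49 mm below key_grip, same axes. Two steel pins, 5.5 mm thick, round-tipped, stick out 7 mm below it, 17.5 mm either side of the centre along x (parallel to the crossbar). Pins on the nut's plain face: it is 7 mm above nut_top; pins fully in: it meets nut_top.
- slot (a point): The key's place in the fixed wooden tool block (170 x 70 x 40 mm): middle of the slot, level with the block's top; x along the slot, z up. Slot 10 mm wide, 12 deep, from x -60 (open end) to +65 mm. The key stands with both pins in it, crossbar along it (either way round), head flat on the block. Three drills stand 88 mm to +x, at most 46 mm above the block.
- spare_disc: Bystander: spare dark cutting disc lying on the bench, 125 mm across, 4 mm thick; origin at the centre of its underside.
- screwdriver: Bystander: screwdriver lying on the bench, along its own x.
- side_handle: Bystander: the grinder's black screw-in side handle lying on the bench, 112 mm long along its own x, up to 38 mm thick.
Things that resemble listed ones, but are neither listed nor needed, are in the scene too. Of the things that look like the part that bears key_grip, the largest one is meant.

How it is judged:
By the outcome, as a careful person would: the job done as asked, in the order asked, and still so for the second after the job is handed in, with the robot touching nothing.
It also fails if it takes over 64 s, if anything falls off the work surface, if the arm or the gripper's body presses on something with over 40 N, if the wrist force passes 120 N, or if a joint passes its speed limit or range.

## Working session

There is one attempt and no reset: what is moved stays moved. The work goes in short steps, Python scripts to look and compute and a tool call to move; the robot and the scene stay as the last step left them, time stands still between calls to the robot, and variables do not carry over. Pictures are saved under pics/ and viewed, and the job is handed in when it is done.

Besides the shell and the picture viewer there is one more tool, called in YAML: its name, and indented under it one key for each argument. play_rows: Moves the arm, as the interface text tells. Its arguments: {"type":"object","properties":{"plan":{"type":"array"},"grip_force":{"type":"number"}},"required":["plan"]}

```bash
mkdir -p pics && python3 - <<'E'
from bench import r
import cv2,pickle
o=r.get_obs();print(o)
for n in ["scene","top"]:
    f=r.grab_frame(n);cv2.imwrite(f"pics/{n}0.png",f["color"]);pickle.dump(f,open(f"{n}0.pkl","wb"));print(n,f["camera_matrix"],f["R"],f["t"])
E
```

```text
{'clock': 0.0, 'joints': array([-1.39009748,  0.47783116,  0.0222973 ,  1.55645457, -0.01153374,
        1.1092777 , -0.08307131]), 'qvel': array([ 0.00142396, -0.00078215, -0.00023538,  0.00034562, -0.00027619,
       -0.00168223,  0.00266965]), 'tau': array([ 1.29336013e-04, -5.96452439e+01,  1.60799369e+00, -2.81198269e+01,
        1.24275152e-02,  9.17411700e-03, -2.48063679e-05]), 'tcp_pos': array([0.19205174, 0.6464854 , 0.23030273]), 'orientation': array([-4.51930267e-01, -3.10873611e+00,  2.88316248e-03]), 'contact_force': array([-0.3803652 ,  0.46076682, -0.67250983]), 'moment': array([ 0.00898098, -0.03753189, -0.02545085]), 'grip_width': 0.0851052621719238}
scene [[436.16922739   0.         275.03172743]
 [  0.         436.16922739 210.19608518]
 [  0.           0.           1.        ]] [[ 0.07353617  0.9971998   0.01360085]
 [ 0.71243257 -0.04298358 -0.70042291]
 [-0.69787697  0.0611961  -0.71359846]] [ 0.10179233 -0.37888738  1.47011595]
top [[491.84992362   0.         268.38141384]
 [  0.         491.84992362 210.14750486]
 [  0.           0.           1.        ]] [[-0.02933396 -0.9991605  -0.02859739]
 [-0.98731249  0.03342904 -0.15523064]
 [ 0.15605631  0.02368103 -0.98746425]] [-0.12974866  0.59535169  0.97600763]
```

View pics/scene0.png

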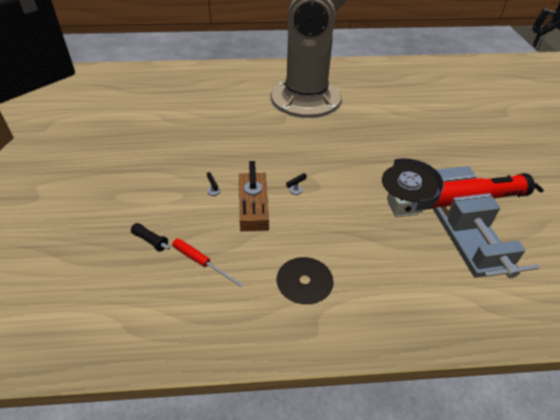

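View pics/top0.png

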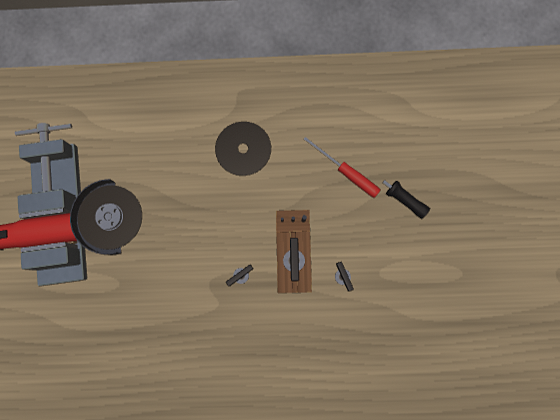

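The scene shows the block at (253,200) and the grinder at (412,180). In the top view there are three T-keys: one in the block at (294,260), and small loose ones at (240,275) and (344,276). The one in the block is the largest and stands in the slot, so it's the one meant. I'll confirm with an enlarged crop and measure.

```bash
cat > h.py <<'E'
import numpy as np,cv2,pickle
def ray(f,u,v):
    K=f["camera_matrix"];d=np.array([(u-K[0,2])/K[0,0],(v-K[1,2])/K[1,1],1.]);R=f["R"];return -R.T@f["t"],R.T@d
def onz(f,u,v,z):
    c,d=ray(f,u,v);return c+d*(z-c[2])/d[2]
def pts(f):
    z=f["z_map"];v,u=np.mgrid[:420,:560];K=f["camera_matrix"]
    P=np.stack([(u-K[0,2])/K[0,0]*z,(v-K[1,2])/K[1,1]*z,z],-1)
    return (P-f["t"])@f["R"]
E
python3 - <<'E'
from h import *
t=pickle.load(open("top0.pkl","rb"));s=pickle.load(open("scene0.pkl","rb"))
a=cv2.resize(t["color"][200:300,225:365],None,fx=5,fy=5,interpolation=cv2.INTER_CUBIC)
cv2.imwrite("pics/c1.png",a)
b=cv2.resize(t["color"][170:270,60:160],None,fx=6,fy=6,interpolation=cv2.INTER_CUBIC)
cv2.imwrite("pics/c2.png",b)
P=pts(t)
for u,v in [(294,260),(294,240),(294,278),(280,225),(305,290),(107,216),(120,200),(100,200),(130,216),(300,262),(243,130)]: print(u,v,P[v,u].round(4))
E
```

```text
294 260 [ 0.4835 -0.1964  0.0962]
294 240 [ 0.5222 -0.1978  0.0976]
294 278 [ 0.449  -0.1951  0.0987]
280 225 [ 0.5599 -0.1715  0.0381]
305 290 [ 0.4253 -0.2179  0.0377]
107 216 [0.576  0.1573 0.1338]
120 200 [0.6084 0.1368 0.122 ]
100 200 [0.6094 0.1752 0.124 ]
130 216 [0.5762 0.1164 0.123 ]
300 262 [ 0.4817 -0.2096  0.0479]
243 130 [ 0.7794 -0.0965  0.0036]
```

View pics/c1.png

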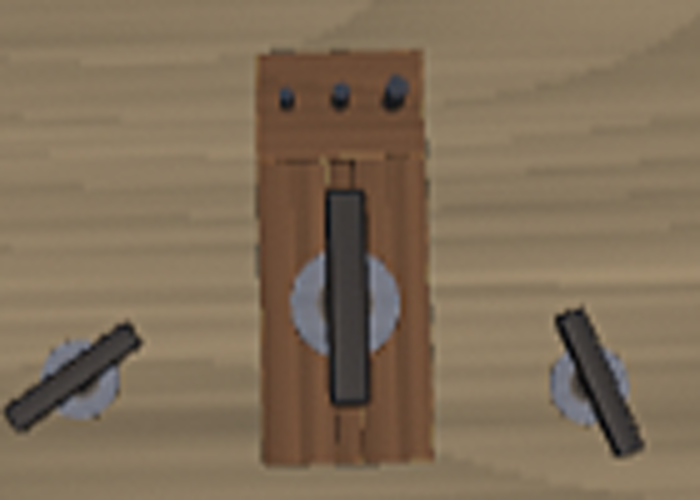

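View pics/c2.png

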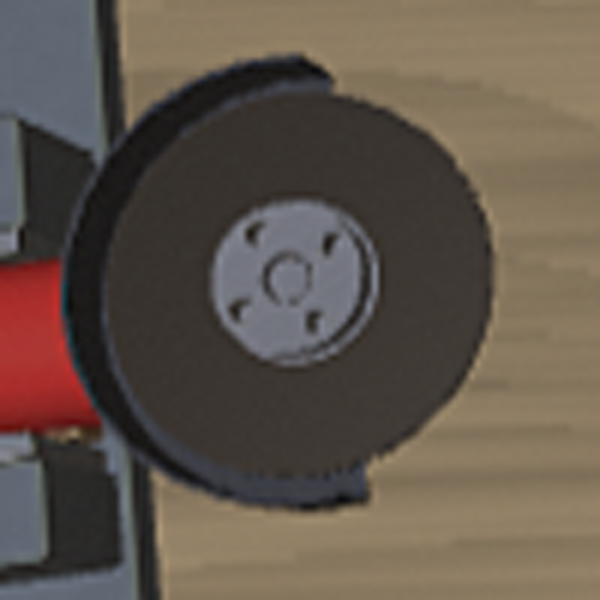

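```bash
python3 - <<'E'
from h import *
t=pickle.load(open("top0.pkl","rb"));s=pickle.load(open("scene0.pkl","rb"))
# bar: dark pixels in block crop at top
def bar(f,box,thr=90,k=8):
    u0,v0,u1,v1=box;c=f["color"][v0:v1,u0:u1]
    c=cv2.resize(c,None,fx=k,fy=k,interpolation=cv2.INTER_CUBIC)
    hsv=cv2.cvtColor(c,cv2.COLOR_BGR2HSV)
    m=((hsv[...,2]<thr)&(hsv[...,1]<70)).astype(np.uint8)
    cs,_=cv2.findContours(m,0,2);c0=max(cs,key=cv2.contourArea);R=cv2.minAreaRect(c0)
    q=(cv2.boxPoints(R)+.5)/k-.5+[u0,v0];return q,m*255
q,m=bar(t,(280,230,312,290));cv2.imwrite("pics/m1.png",m);print(q.round(2))
w=np.array([onz(t,*p,0.100) for p in q]);print((w*1e3).round(1));print("c",w.mean(0))
# nut
def nut(f,box,k=8):
    u0,v0,u1,v1=box;c=f["color"][v0:v1,u0:u1]
    c=cv2.resize(c,None,fx=k,fy=k,interpolation=cv2.INTER_CUBIC);g=cv2.cvtColor(c,cv2.COLOR_BGR2GRAY)
    m=(g>85).astype(np.uint8)
    cs,_=cv2.findContours(m,0,2);c0=max(cs,key=cv2.contourArea)
    return c0,k,u0,v0,c
c0,k,u0,v0,c=nut(t,(90,198,128,236))
e=cv2.fitEllipse(c0);print(e);ct=(np.array(e[0])+.5)/k-.5+[u0,v0];print(ct,onz(t,*ct,.137)*1e3)
v=c.copy();cv2.ellipse(v,e,(0,0,255),1);cv2.imwrite("pics/n1.png",cv2.resize(v,None,fx=1.8,fy=1.8))
E
python3 - <<'E'
import sys;sys.path.insert(0,'.')
from h import *
t=pickle.load(open("top0.pkl","rb"));s=pickle.load(open("scene0.pkl","rb"))
cs=np.array([(257,232),(331,242),(314,320),(238,308)],float)
px=(cs+.5)/6-.5+[60,170]
W=np.array([onz(t,*p,.135) for p in px])*1e3;c=W.mean(0);print(W.round(1),c)
d=W-c;print(np.degrees(np.arctan2(d[:,1],d[:,0])),np.hypot(d[:,0],d[:,1]))
b=cv2.resize(s["color"][145:235,370:460],None,fx=6,fy=6,interpolation=cv2.INTER_CUBIC);cv2.imwrite("pics/s1.png",b)
b=cv2.resize(s["color"][150:240,200:320],None,fx=6,fy=6,interpolation=cv2.INTER_CUBIC);cv2.imwrite("pics/s2.png",b)
E
```

```text
[[288.94 237.56]
 [298.69 237.56]
 [298.69 280.44]
 [288.94 280.44]]
[[ 527.  -188.1  100. ]
 [ 526.4 -207.   100. ]
 [ 444.1 -203.8  100. ]
 [ 444.6 -185.2  100. ]]
c [ 0.48551584 -0.19604872  0.1       ]
((153.19308471679688, 150.46861267089844), (213.4037628173828, 223.69764709472656), 75.24102783203125)
[108.71163559 216.37107658] [574.6661556  152.81784937 137.        ]
[[591.1 166.  135. ]
 [587.  142.2 135. ]
 [562.2 147.1 135. ]
 [566.8 171.5 135. ]] [576.78660477 156.69683544 135.        ]
[  33.06938415  -54.77976624 -146.70127956  123.88975862] [17.0394124  17.7727587  17.45126147 17.83191679]
```

View pics/n1.png

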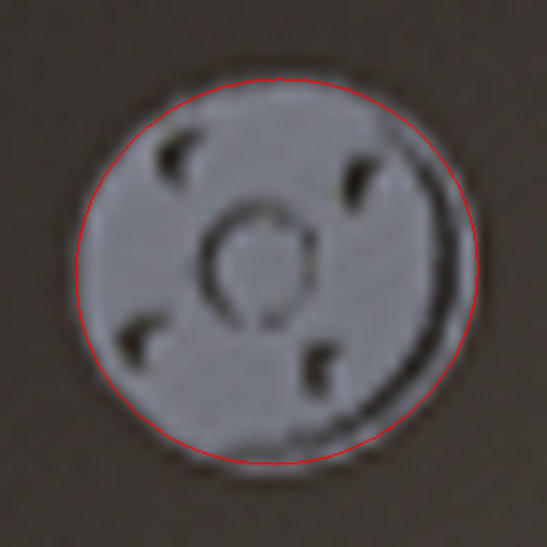

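View pics/s1.png

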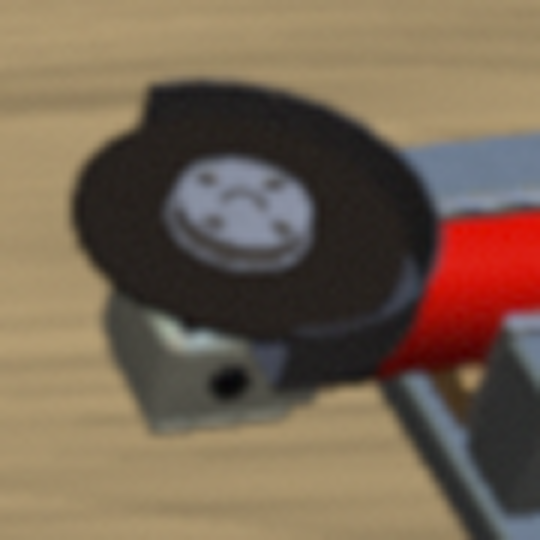

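View pics/s2.png

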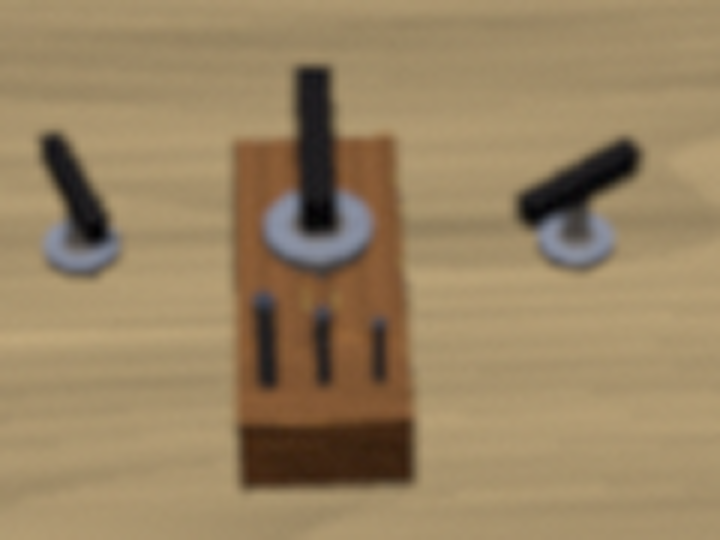

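The crop confirms that the key in the block is clearly bigger than the two loose ones. The nut's sockets are at about 33° mod 90. I'll go over the grinder for a close wrist look on the way.

play_rows:
  plan:
    - [0,0,50,0,0,0,85]
    - [20,-25,90,0,0,0.05,85]
    - [50,-60,120,0,0,0.1,85]
    - [80,-100,140,0,0,0.15,85]
    - [110,-140,150,0,0,0.2,85]
    - [140,-180,150,0,0,0.25,85]
    - [170,-217,150,0,0,0.25,85]
    - [200,-255,150,0,0,0.25,85]
    - [230,-293,150,0,0,0.25,85]
    - [260,-332,150,0,0,0.25,85]
    - [290,-370,150,0,0,0.25,85]
    - [320,-408,150,0,0,0.25,85]

```text
clock: 1.3
tcp_pos: [0.5123, 0.2379, 0.3812]
orientation: [-0.061, -3.141, -0.0]
contact_force: [0.1, 0.1, 0.2]
grip_width: 0.0847
```

play_rows:
  plan:
    - [30,-38,0,0,0,0,85]
    - [64,-82,0,0,0,0,85]
    - [64,-82,0,0,0,0,85]
    - [64,-82,0,0,0,0,85]

```text
clock: 1.7
tcp_pos: [0.5762, 0.1558, 0.3808]
orientation: [-0.067, -3.14, 0.001]
contact_force: [-0.2, 0.6, -0.3]
grip_width: 0.0851
```

```bash
python3 - <<'E'
from bench import r
import cv2,pickle
f=r.grab_frame("wrist");cv2.imwrite("pics/w1.png",f["color"]);pickle.dump(f,open("w1.pkl","wb"));print(f["camera_matrix"],-f["R"].T@f["t"],f["R"])
o=r.get_obs();print(o)
E
```

```text
[[325.1922621    0.         273.81028439]
 [  0.         325.1922621  209.18076844]
 [  0.           0.           1.        ]] [0.50557558 0.15840323 0.52350385] [[ 0.04276006  0.99908428 -0.0014742 ]
 [ 0.96054734 -0.04070475  0.27512167]
 [ 0.27480973 -0.01318026 -0.96140829]]
{'clock': 1.75, 'joints': array([-0.63053143,  0.24859573,  0.32588757,  1.56376295, -0.08134441,
        1.34369945,  1.2357122 ]), 'qvel': array([-0.02605115, -0.00938042, -0.03416948,  0.00388294, -0.00343303,
        0.00085428, -0.00307694]), 'tau': array([ 2.15742342e+00, -4.51028144e+01,  4.70173717e+00, -3.06366813e+01,
        2.28555948e-01, -1.35991228e-02,  6.60174061e-02]), 'tcp_pos': array([0.57533287, 0.15795801, 0.38076215]), 'orientation': array([-6.20671410e-02, -3.13976870e+00, -4.19929944e-06]), 'contact_force': array([ 0.26073366,  0.05259034, -0.09755368]), 'moment': array([-0.01801509,  0.07441695,  0.04800312]), 'grip_width': 0.08490159174125206}
```

View pics/w1.png

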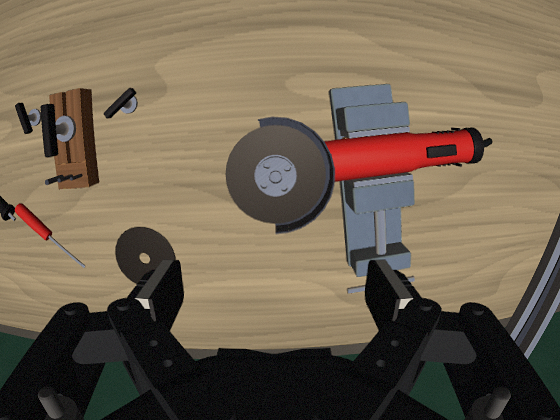

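The wrist view shows the nut at (275,176) with all four sockets, and the block at (70,135). I'll enlarge the nut.

```bash
cat >> h.py <<'E'
def wonz(f,u,v,z):
    K=f["camera_matrix"];d=np.array([u-K[0,2],v-K[1,2]]);r=np.hypot(*d);th=r/K[0,0]
    dc=np.array([*(d/r*np.sin(th)),np.cos(th)]);R=f["R"];c=-R.T@f["t"];w=R.T@dc
    return c+w*(z-c[2])/w[2]
E
python3 - <<'E'
from h import *
f=pickle.load(open("w1.pkl","rb"))
k=12;u0,v0=250,151
c=cv2.resize(f["color"][v0:v0+50,u0:u0+50],None,fx=k,fy=k,interpolation=cv2.INTER_CUBIC)
g=cv2.cvtColor(c,cv2.COLOR_BGR2GRAY);cv2.imwrite("pics/w1n.png",c)
m=(g>90).astype(np.uint8);cs,_=cv2.findContours(m,0,1);c0=max(cs,key=cv2.contourArea)
e=cv2.fitEllipse(c0);ct=(np.array(e[0])+.5)/k-.5+[u0,v0];print(e,ct,wonz(f,*ct,.137)*1e3)
# dark spots inside
mm=np.zeros_like(g);cv2.drawContours(mm,[c0],-1,1,-1);mm=cv2.erode(mm,np.ones((21,21)))
d=((g<100)&(mm>0)).astype(np.uint8);n,_,st,ce=cv2.connectedComponentsWithStats(d)
for i in range(1,n):
    if st[i,4]>30:
        p=(ce[i]+.5)/k-.5+[u0,v0];print(st[i,4],ce[i].round(1),wonz(f,*p,.135)[:2]*1e3)
E
```

```text
((306.3385009765625, 293.34661865234375), (506.37274169921875, 510.2304992675781), 94.69666290283203) [275.06987508 174.98721822] [573.32009638 156.45200774 137.        ]
1630 [264.   77.5] [551.55289271 153.13784084]
764 [380.4  82.8] [552.56900306 164.73146903]
83 [173.9 111.4] [554.57580571 143.9847911 ]
67 [445.  113.6] [555.93174112 171.07181789]
34 [484.9 150.9] [559.86983592 174.93873211]
95 [497.1 165.7] [561.41372899 176.11157681]
1137 [197.4 199.5] [563.61635158 145.9145438 ]
1195 [457.5 229.3] [567.74194483 171.91599176]
354 [287.3 244.7] [568.6116028  154.73712213]
309 [330.7 245. ] [568.82551947 159.09949821]
308 [256.  260.5] [570.09568237 151.51929957]
61 [364.1 270.5] [571.57237464 162.35776358]
2831 [311.8 368.5] [581.42648086 156.67317493]
1247 [162.6 437.9] [587.96218062 141.20485566]
1254 [419.  469.9] [592.40640592 167.15808371]
```

View pics/w1n.png

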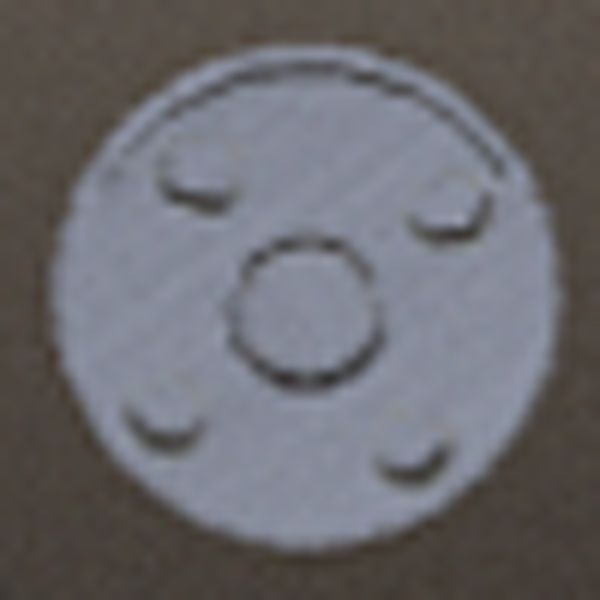

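Combined estimate: nut centre about (575.5, 156.8) mm, sockets at about 34° mod 90. Next I'll hover over the key.

play_rows:
  plan:
    - [-12,-47,0,0,0,0,85]
    - [-24,-94,0,0,0,0,85]
    - [-36,-141,-10,0,0,0,60]
    - [-48,-188,-30,0,0,0,60]
    - [-60,-235,-55,0,0,0,60]
    - [-72,-282,-80,0,0,0,60]
    - [-84,-329,-100,0,0,0,60]
    - [-90,-353,-120,0,0,0,60]
    - [-90,-353,-120,0,0,0,60]
    - [-90,-353,-120,0,0,0,60]
    - [-90,-353,-120,0,0,0,60]

```text
clock: 2.85
tcp_pos: [0.4868, -0.1927, 0.2617]
orientation: [0.055, 3.14, 0.001]
contact_force: [0.4, 0.5, -0.4]
grip_width: 0.0601
```

```bash
python3 - <<'E'
from bench import r
import pickle
from h import *
f=r.grab_frame("wrist");cv2.imwrite("pics/w2.png",f["color"]);pickle.dump(f,open("w2.pkl","wb"))
o=r.get_obs();print(o['tcp_pos'],o['orientation'],o['joints'])
E
```

```text
[ 0.48692312 -0.19284077  0.26189695] [5.44864057e-02 3.13981860e+00 1.09445840e-03] [-0.19901035  0.20708883  0.53566607  1.9076182  -0.12199248  1.05739597
  1.92335161]
```

View pics/w2.png

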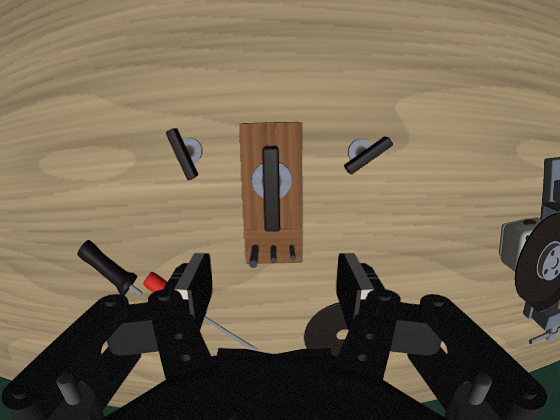

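The wrist view shows the key bar from (271,147) to (272,231), midway between the jaws. Measuring it.

```bash
python3 - <<'E'
from h import *
f=pickle.load(open("w2.pkl","rb"))
u0,v0,u1,v1=255,135,290,240;k=8
c=cv2.resize(f["color"][v0:v1,u0:u1],None,fx=k,fy=k,interpolation=cv2.INTER_CUBIC)
hsv=cv2.cvtColor(c,cv2.COLOR_BGR2HSV);m=((hsv[...,2]<85)&(hsv[...,1]<90)).astype(np.uint8)
cs,_=cv2.findContours(m,0,1);c0=max(cs,key=cv2.contourArea)[:,0].astype(float)
px=(c0+.5)/k-.5+[u0,v0];W=np.array([wonz(f,*p,.1) for p in px])[:,:2]*1e3
R=cv2.minAreaRect(W.astype(np.float32));print("bar",R)
cv2.imwrite("pics/w2b.png",cv2.resize(cv2.bitwise_and(c,c,mask=1-m),None,fx=.7,fy=.7))
# block top brown, z=.04
hs=cv2.cvtColor(f["color"],cv2.COLOR_BGR2HSV);m=((hs[...,1]>100)&(hs[...,2]<165)).astype(np.uint8);m[:110]=0;m[275:]=0;m[:,:225]=0;m[:,320:]=0
m=cv2.morphologyEx(m,cv2.MORPH_OPEN,np.ones((3,3)))
cs,_=cv2.findContours(m,0,1);c0=max(cs,key=cv2.contourArea)[:,0].astype(float)
W=np.array([wonz(f,*p,.04) for p in c0])[:,:2]*1e3
print("block",cv2.minAreaRect(W.astype(np.float32)))
# left/right edges line fits
import numpy as np
for side in(0,1):
    L=[]
    for v in range(135,245,3):
        x=np.where(m[v])[0]
        if len(x):L.append(wonz(f,(x.min()-.5 if side==0 else x.max()+.5),v,.04)[:2]*1e3)
    L=np.array(L);p=np.polyfit(L[:,0],L[:,1],1);print(np.degrees(np.arctan(p[0])),np.polyval(p,485.5))
    # bar edges
    L=[]
    g=f["color"].max(2).astype(float)
    for v in range(152,226,3):
        row=g[v,255:290];d=np.where(row<85)[0]
        if len(d):
            i=d.min() if side==0 else d.max();j=i-1 if side==0 else i+1
            s=(row[j]-85)/(row[j]-row[i]) ; u=255+(j+(i-j)*s);L.append(wonz(f,u,v,.1)[:2]*1e3)
    L=np.array(L);p=np.polyfit(L[:,0],L[:,1],1);print("bar edge",np.degrees(np.arctan(p[0])),np.polyval(p,485.5),L[0],L[-1])
E
```

```text
bar ((483.8292541503906, -195.38604736328125), (83.41321563720703, 17.8150577545166), 0.9801923036575317)
block ((504.9707336425781, -196.58914184570312), (69.3193588256836, 169.75811767578125), 89.19300079345703)
-0.7895595590150082 -230.79069251733026
bar edge -0.8008119590990856 -203.84372074504262 [ 447.4051713  -203.38849664] [ 518.39143115 -204.27978344]
-0.8230212838184745 -161.4595550813774
bar edge -1.5437525439572615 -187.6493768362689 [ 447.98245779 -187.41002333] [ 518.93608243 -188.55860713]
```

View pics/w2b.png

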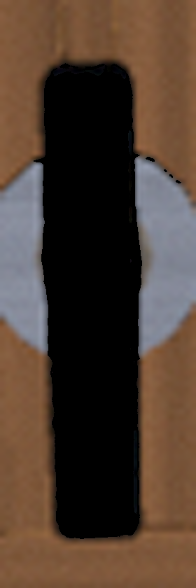

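play_rows:
  plan:
    - [0,0,-40,0,0,0,60]
    - [0,0,-80,0,0,0.015,60]
    - [0,0,-100,0,0,0.015,60]
    - [0,0,-100,0,0,0.015,60]

```text
clock: 3.3
tcp_pos: [0.4847, -0.1928, 0.1592]
orientation: [-0.032, -3.137, -0.002]
contact_force: [0.1, -0.4, 0.1]
grip_width: 0.0601
```

```bash
python3 - <<'E'
from bench import r
for i in range(3):
    r.grab_frame("wrist") if i else 0
    o=r.get_obs();print(o['tcp_pos'],o['orientation'])
E
```

```text
[ 0.48469999 -0.19276666  0.15919597] [-3.24863383e-02 -3.13685521e+00 -2.12647313e-03]
[ 0.48585667 -0.19363342  0.16099701] [-3.35200032e-02 -3.13980708e+00 -8.82522691e-04]
[ 0.4866916  -0.19432133  0.16218339] [3.44844047e-02 3.14048439e+00 2.88202326e-05]
```

play_rows:
  plan:
    - [-1,-2.5,-20,0,0,0,60]
    - [-1,-2.5,-40,0,0,0,60]
    - [-1,-2.5,-60,0,0,0,60]
    - [-1,-2.5,-80,0,0,0,60]
    - [-1,-2.5,-90,0,0,0,60]
    - [-1,-2.5,-90,0,0,0,60]
    - [-1,-2.5,-90,0,0,0,60]

```text
clock: 4.1
tcp_pos: [0.4857, -0.1978, 0.0725]
orientation: [0.037, 3.139, -0.0]
contact_force: [-0.0, 0.4, -0.5]
grip_width: 0.0601
```

```bash
python3 - <<'E'
from bench import r
import cv2
for i in range(3):
    f=r.grab_frame("wrist")
    o=r.get_obs();print(o['tcp_pos'],o['orientation'],o['contact_force'])
cv2.imwrite("pics/w3.png",f["color"])
E
```

```text
[ 0.48574531 -0.19791843  0.07263669] [ 3.71909848e-02  3.13912081e+00 -5.31732641e-04] [ 0.84092752 -0.29586215  0.23697573]
[ 0.48568186 -0.19794094  0.07258577] [ 3.72674360e-02  3.13907022e+00 -6.15606368e-04] [ 0.1717883  -0.24514215 -0.58959838]
[ 0.48554625 -0.19788596  0.07245565] [ 3.73200217e-02  3.13925940e+00 -4.64128601e-04] [ 0.32776097 -0.06281563 -0.35311075]
```

View pics/w3.png

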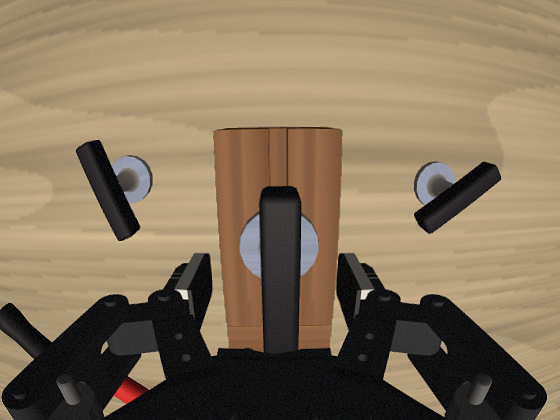

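The bar (u≈280) stands between the jaws (195..357). Closing.

play_rows:
  plan:
    - [-1,1.5,-2,0,0,0,60]
    - [-1,1.5,-2,0,0,0,30]
    - [-1,1.5,-2,0,0,0,10]
    - [-1,1.5,-2,0,0,0,10]
    - [-1,1.5,-2,0,0,0,10]
    - [-1,1.5,-2,0,0,0,10]
    - [-1,1.5,-2,0,0,0,10]
    - [-1,1.5,-2,0,0,0,10]
    - [-1,1.5,-2,0,0,0,10]
    - [-1,1.5,-2,0,0,0,10]
  grip_force: 60

```text
clock: 5.25
tcp_pos: [0.4837, -0.1961, 0.0694]
orientation: [-0.037, -3.141, -0.0]
contact_force: [-0.0, 0.5, 2.3]
grip_width: 0.015
```

```bash
python3 - <<'E'
from bench import r
import cv2
o=r.get_obs();print(o)
E
```

```text
{'clock': 5.25, 'joints': array([-0.07139175,  0.48268738,  0.42496646,  2.07300481, -0.32263132,
        0.64852201,  2.11725199]), 'qvel': array([ 0.001121  , -0.00128062,  0.00090452, -0.00101053, -0.00154267,
        0.00011622,  0.00100497]), 'tau': array([ 4.28072317e-01, -4.52070129e+01,  6.74400017e+00, -1.79088432e+01,
        1.16556929e-01, -2.76876977e-01,  4.50250038e-03]), 'tcp_pos': array([ 0.48366573, -0.19610369,  0.0693534 ]), 'orientation': array([-3.73558692e-02, -3.14136829e+00, -2.35389554e-04]), 'contact_force': array([-0.02546249,  0.45648179,  2.27351242]), 'moment': array([0.13100364, 0.08920703, 0.01751465]), 'grip_width': 0.014992285807772678}
```

Gripped at an opening of 15 mm. Lifting.

play_rows:
  plan:
    - [0,0,10,0,0,0,10]
    - [0,0,25,0,0,0,10]
    - [0,0,50,0,0,0,10]
    - [0,0,90,0,0,0,10]
    - [0,0,130,0,0,0,10]
    - [10,40,160,0,0,-0.1,10]
    - [20,80,170,0,0,-0.2,10]
    - [30,120,170,0,0,-0.3,10]
    - [40,160,170,0,0,-0.4,10]
    - [50,200,170,0,0,-0.5,10]
    - [60,240,170,0,0,-0.6,10]
    - [70,280,170,0,0,-0.7,10]

```text
clock: 6.45
tcp_pos: [0.5535, 0.0851, 0.2397]
orientation: [1.119, 2.936, -0.0]
contact_force: [0.7, 0.6, -1.9]
grip_width: 0.0152
```

```bash
python3 - <<'E'
from bench import r
import cv2
f=r.grab_frame("wrist")
o=r.get_obs();print(o['tcp_pos'],o['orientation'],o['contact_force'],o['grip_width'],o['joints'])
cv2.imwrite("pics/w4.png",f["color"])
f=r.grab_frame("scene");cv2.imwrite("pics/s4.png",cv2.resize(f["color"][60:260,280:540],None,fx=3,fy=3,interpolation=cv2.INTER_CUBIC))
E
```

```text
[0.55479762 0.09448591 0.23932064] [-1.11301255 -2.93733443 -0.00619796] [ 2.58211192  7.86447615 -2.26879421] 0.01521980554662101 [-0.69952658  0.30662435  0.52476958  1.8480292  -0.18134229  1.03170797
  0.74476048]
```

View pics/w4.png

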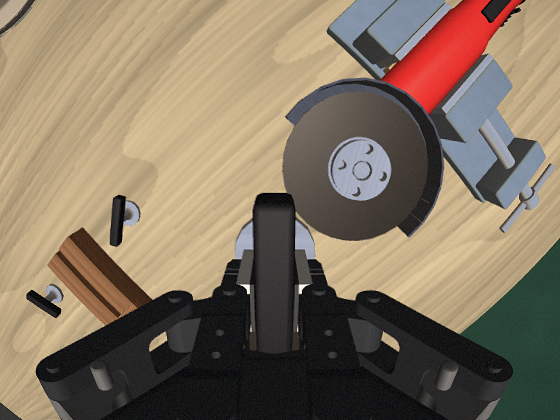

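View pics/s4.png

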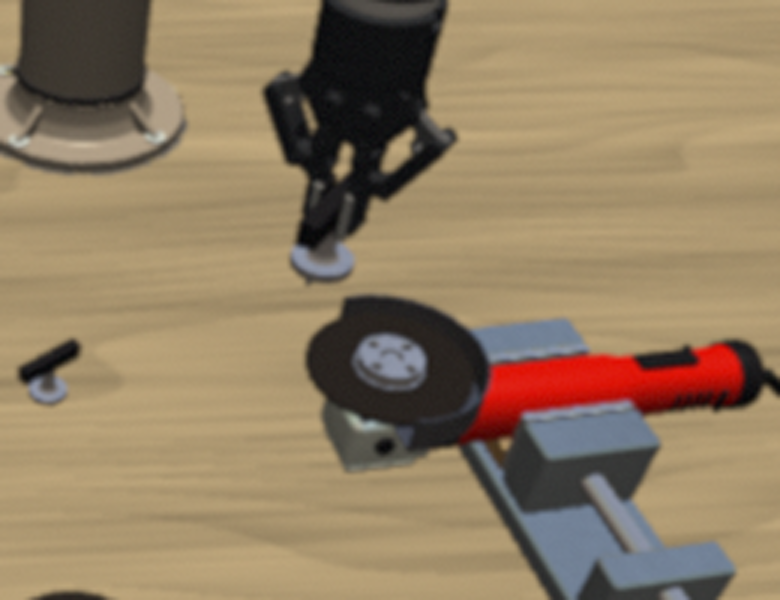

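play_rows:
  plan:
    - [7,25,0,0,0,-0.1,10]
    - [14,50,0,0,0,-0.18,10]
    - [21,73,-10,0,0,-0.248,10]
    - [21,73,-30,0,0,-0.248,10]
    - [21,73,-30,0,0,-0.248,10]
    - [21,73,-30,0,0,-0.248,10]
    - [21,73,-30,0,0,-0.248,10]

```text
clock: 7.25
tcp_pos: [0.5751, 0.1557, 0.2104]
orientation: [1.469, 2.776, 0.001]
contact_force: [0.0, 0.1, -1.8]
grip_width: 0.0153
```

```bash
cat > ob.py <<'E'
from bench import r
import numpy as np
o=r.get_obs()
v=o['orientation'];a=np.degrees(np.arctan2(v[1],v[0]));j=(2*a-90+90)%180-90
print(o['clock'],'tcp',(o['tcp_pos']*1e3).round(2),'bar',round(j-90,2),'tilt',np.round(o['orientation'],3),'F',o['contact_force'].round(2),'M',o['moment'].round(3),'w',round(o['grip_width']*1e3,2),'j7',round(o['joints'][6],3))
E
python3 ob.py; python3 - <<'E'
from bench import r
import cv2,pickle
f=r.grab_frame("wrist");cv2.imwrite("pics/w5.png",f["color"]);pickle.dump(f,open("w5.pkl","wb"))
E
python3 ob.py
```

```text
7.25 tcp [575.09 155.74 210.41] bar -55.76 tilt [1.469e+00 2.776e+00 1.000e-03] F [ 0.01  0.07 -1.84] M [-0.005 -0.016 -0.015] w 15.28 j7 0.454
7.3 tcp [575.19 155.91 210.5 ] bar -55.76 tilt [1.468e+00 2.776e+00 2.000e-03] F [ 0.52 -0.19 -1.88] M [-0.028  0.027  0.002] w 15.52 j7 0.454
```

View pics/w5.png

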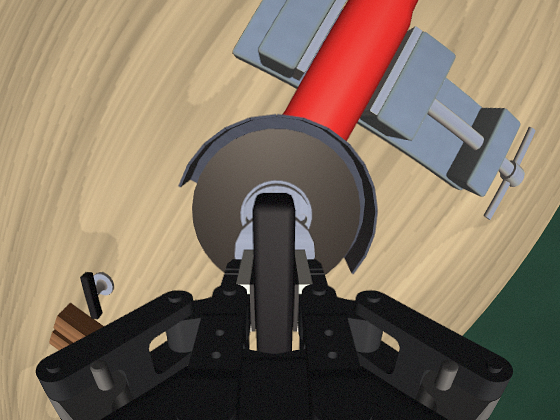

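play_rows:
  plan:
    - [0.5,1,-15,0,0,0,10]
    - [0.5,1,-28,0,0,0,10]
    - [0.5,1,-32,0,0,0,10]
    - [0.5,1,-33,0,0,0,10]
    - [0.5,1,-34,0,0,0,10]
    - [0.5,1,-34,0,0,0,10]

```text
clock: 7.9
tcp_pos: [0.5753, 0.1578, 0.1754]
orientation: [1.467, 2.778, 0.0]
contact_force: [1.0, 0.0, -2.4]
grip_width: 0.0151
```

```bash
python3 ob.py
```

```text
7.9 tcp [575.34 157.83 175.44] bar -55.69 tilt [1.467 2.778 0.   ] F [ 0.98  0.02 -2.42] M [0.066 0.001 0.003] w 15.09 j7 0.475
```

play_rows:
  plan:
    - [0,0,-0.5,0,0,0,10]
    - [0,0,-1,0,0,0,10]
    - [0,0,-1.5,0,0,0,10]
    - [0,0,-2,0,0,0,10]
    - [0,0,-2,0,0,0,10]

```text
clock: 8.4
tcp_pos: [0.5751, 0.1579, 0.1733]
orientation: [-1.467, -2.778, -0.0]
contact_force: [-0.2, -0.1, -1.2]
grip_width: 0.0149
```

```bash
python3 ob.py
```

```text
8.4 tcp [575.08 157.86 173.27] bar -55.68 tilt [-1.467 -2.778 -0.   ] F [-0.23 -0.14 -1.18] M [-0.001 -0.019  0.035] w 14.91 j7 0.476
```

Still no contact, or just at it. Continuing in small steps.

play_rows:
  plan:
    - [0,0,-0.5,0,0,0,10]
    - [0,0,-1,0,0,0,10]
    - [0,0,-1,0,0,0,10]

```text
clock: 8.7
tcp_pos: [0.5751, 0.1578, 0.1722]
orientation: [-1.467, -2.778, 0.0]
contact_force: [1.1, -0.1, -2.0]
grip_width: 0.0152
```

```bash
python3 ob.py
```

```text
8.7 tcp [575.08 157.83 172.22] bar -55.68 tilt [-1.467 -2.778  0.   ] F [ 1.07 -0.12 -2.03] M [-0.011  0.064  0.044] w 15.21 j7 0.477
```

play_rows:
  plan:
    - [0,0,-0.5,0,0,0,10]
    - [0,0,-1,0,0,0,10]
    - [0,0,-1,0,0,0,10]

```text
clock: 9.0
tcp_pos: [0.575, 0.1578, 0.1712]
orientation: [-1.467, -2.778, 0.0]
contact_force: [-0.2, -0.1, -2.6]
grip_width: 0.015
```

```bash
python3 ob.py
```

```text
9.0 tcp [575.04 157.82 171.2 ] bar -55.68 tilt [-1.467 -2.778  0.   ] F [-0.19 -0.11 -2.63] M [-0.021 -0.01  -0.022] w 14.97 j7 0.477
```

play_rows:
  plan:
    - [0,0,-0.5,0,0,0,10]
    - [0,0,-1,0,0,0,10]
    - [0,0,-1.5,0,0,0,10]
    - [0,0,-1.5,0,0,0,10]

```text
clock: 9.4
tcp_pos: [0.5751, 0.1578, 0.1697]
orientation: [-1.467, -2.778, 0.0]
contact_force: [0.0, 0.4, -2.9]
grip_width: 0.0149
```

```bash
python3 ob.py
```

```text
9.4 tcp [575.07 157.81 169.72] bar -55.68 tilt [-1.467 -2.778  0.   ] F [ 0.    0.41 -2.89] M [ 0.042 -0.003  0.048] w 14.91 j7 0.478
```

play_rows:
  plan:
    - [0,0,-0.5,0,0,0,10]
    - [0,0,-1,0,0,0,10]
    - [0,0,-1,0,0,0,10]

```text
clock: 9.7
tcp_pos: [0.5751, 0.1578, 0.1687]
orientation: [-1.467, -2.778, 0.0]
contact_force: [-0.9, -0.1, -1.7]
grip_width: 0.0151
```

```bash
python3 ob.py
```

```text
9.7 tcp [575.09 157.82 168.73] bar -55.68 tilt [-1.467 -2.778  0.   ] F [-0.88 -0.13 -1.75] M [-0.025 -0.066 -0.03 ] w 15.12 j7 0.479
```

play_rows:
  plan:
    - [0,0,-0.5,0,0,0,10]
    - [0,0,-1,0,0,0,10]
    - [0,0,-1.5,0,0,0,10]
    - [0,0,-1.5,0,0,0,10]

```text
clock: 10.1
tcp_pos: [0.5751, 0.1578, 0.1672]
orientation: [-1.467, -2.778, 0.0]
contact_force: [0.1, 0.8, -1.5]
grip_width: 0.0151
```

```bash
python3 ob.py
```

```text
10.1 tcp [575.1  157.8  167.23] bar -55.68 tilt [-1.467 -2.778  0.   ] F [ 0.09  0.81 -1.54] M [ 0.046 -0.02   0.01 ] w 15.12 j7 0.48
```

play_rows:
  plan:
    - [0,0,-0.4,0,0,0,10]
    - [0,0,-0.8,0,0,0,10]
    - [0,0,-0.8,0,0,0,10]

```text
clock: 10.4
tcp_pos: [0.5751, 0.1578, 0.1664]
orientation: [-1.467, -2.778, 0.0]
contact_force: [-0.0, 1.0, -2.0]
grip_width: 0.0147
```

```bash
python3 ob.py
```

```text
10.4 tcp [575.1  157.8  166.44] bar -55.68 tilt [-1.467 -2.778  0.   ] F [-0.04  0.99 -1.98] M [0.034 0.035 0.002] w 14.7 j7 0.481
```

play_rows:
  plan:
    - [0,0,-0.4,0,0,0,10]
    - [0,0,-0.8,0,0,0,10]
    - [0,0,-0.8,0,0,0,10]

```text
clock: 10.7
tcp_pos: [0.5752, 0.1578, 0.1662]
orientation: [-1.467, -2.778, -0.001]
contact_force: [-2.7, -0.7, 5.1]
grip_width: 0.0153
```

```bash
python3 ob.py
```

```text
10.7 tcp [575.2  157.79 166.21] bar -55.69 tilt [-1.467e+00 -2.778e+00 -1.000e-03] F [-2.69 -0.66  5.11] M [-0.135  0.646  0.025] w 15.29 j7 0.481
```

play_rows:
  plan:
    - [0,0,-0.4,0,0,0,10]
    - [0,0,-0.8,0,0,0,10]
    - [0,0,-0.8,0,0,0,10]

```text
clock: 11.0
tcp_pos: [0.5754, 0.1578, 0.1661]
orientation: [-1.467, -2.778, -0.001]
contact_force: [-3.6, 0.4, 10.9]
grip_width: 0.0149
```

```bash
python3 ob.py
```

```text
11.0 tcp [575.38 157.82 166.14] bar -55.69 tilt [-1.467e+00 -2.778e+00 -1.000e-03] F [-3.59  0.38 10.93] M [-0.259  1.166 -0.012] w 14.86 j7 0.482
```

Pins are fully in: first contact at TCP z 166.2 against a predicted 166.4. I'll ease the pressure and turn clockwise in small steps.

play_rows:
  plan:
    - [0,0,0.8,0,0,0,10]
    - [0,0,0.9,0,0,-0.04,10]
    - [0,0,0.9,0,0,-0.08,10]
    - [0,0,0.9,0,0,-0.12,10]
    - [0,0,0.9,0,0,-0.16,10]
    - [0,0,0.9,0,0,-0.2,10]
    - [0,0,0.9,0,0,-0.2,10]

```text
clock: 11.7
tcp_pos: [0.5756, 0.158, 0.1662]
orientation: [1.737, 2.617, 0.001]
contact_force: [-1.1, 0.8, 4.3]
grip_width: 0.0151
```

```bash
python3 ob.py
```

```text
11.7 tcp [575.56 158.04 166.22] bar -67.13 tilt [1.737e+00 2.617e+00 1.000e-03] F [-1.1   0.84  4.3 ] M [-0.055  0.404  0.142] w 15.08 j7 0.309
```

play_rows:
  plan:
    - [0,0,0,0,0,-0.04,10]
    - [0,0,0,0,0,-0.08,10]
    - [0,0,0,0,0,-0.12,10]
    - [0,0,0,0,0,-0.15,10]
    - [0,0,0,0,0,-0.15,10]

```text
clock: 12.2
tcp_pos: [0.5756, 0.1581, 0.1662]
orientation: [1.928, 2.48, 0.002]
contact_force: [0.3, 1.0, 6.1]
grip_width: 0.0148
```

```bash
python3 ob.py
```

```text
12.2 tcp [575.65 158.09 166.19] bar -75.71 tilt [1.928e+00 2.480e+00 2.000e-03] F [0.26 1.01 6.12] M [0.076 0.195 0.158] w 14.8 j7 0.181
```

play_rows:
  plan:
    - [0,0,0,0,0,-0.03,10]
    - [0,0,0,0,0,-0.06,10]
    - [0,0,0,0,0,-0.09,10]
    - [0,0,0,0,0,-0.09,10]

```text
clock: 12.6
tcp_pos: [0.5757, 0.1581, 0.1662]
orientation: [2.039, 2.389, 0.002]
contact_force: [-0.3, 0.8, 5.3]
grip_width: 0.0152
```

```bash
python3 ob.py
```

```text
12.6 tcp [575.72 158.1  166.22] bar -80.95 tilt [2.039e+00 2.389e+00 2.000e-03] F [-0.3   0.78  5.32] M [0.132 0.083 0.123] w 15.17 j7 0.103
```

play_rows:
  plan:
    - [0,0,0,0,0,-0.03,10]
    - [0,0,0,0,0,-0.06,10]
    - [0,0,0,0,0,-0.09,10]
    - [0,0,0,0,0,-0.09,10]

```text
clock: 13.0
tcp_pos: [0.5758, 0.1581, 0.1662]
orientation: [2.145, 2.295, 0.002]
contact_force: [0.3, 0.8, 4.3]
grip_width: 0.0148
```

```bash
python3 ob.py
```

```text
13.0 tcp [575.81 158.13 166.21] bar -86.13 tilt [2.145e+00 2.295e+00 2.000e-03] F [0.31 0.79 4.26] M [0.167 0.034 0.145] w 14.83 j7 0.026
```

play_rows:
  plan:
    - [0,0,0,0,0,-0.025,10]
    - [0,0,0,0,0,-0.05,10]
    - [0,0,0,0,0,-0.075,10]
    - [0,0,0,0,0,-0.075,10]

```text
clock: 13.4
tcp_pos: [0.5759, 0.1581, 0.1662]
orientation: [2.229, 2.212, 0.002]
contact_force: [0.5, 0.5, 5.8]
grip_width: 0.0145
```

```bash
python3 ob.py
```

```text
13.4 tcp [575.87 158.15 166.23] bar -90.44 tilt [2.229e+00 2.212e+00 2.000e-03] F [0.52 0.5  5.78] M [ 0.179 -0.016  0.178] w 14.51 j7 -0.038
```

play_rows:
  plan:
    - [0,0,0,0,0,-0.025,10]
    - [0,0,0,0,0,-0.05,10]
    - [0,0,0,0,0,-0.075,10]
    - [0,0,0,0,0,-0.075,10]

```text
clock: 13.8
tcp_pos: [0.5759, 0.1581, 0.1662]
orientation: [2.311, 2.127, 0.002]
contact_force: [0.7, 1.1, 5.9]
grip_width: 0.015
```

```bash
python3 ob.py
```

```text
13.8 tcp [575.87 158.14 166.19] bar -94.76 tilt [2.311e+00 2.127e+00 2.000e-03] F [0.67 1.07 5.9 ] M [ 0.246 -0.129  0.173] w 14.98 j7 -0.101
```

play_rows:
  plan:
    - [0,0,0,0,0,-0.025,10]
    - [0,0,0,0,0,-0.05,10]
    - [0,0,0,0,0,-0.075,10]
    - [0,0,0,0,0,-0.075,10]

```text
clock: 14.2
tcp_pos: [0.5759, 0.1581, 0.1662]
orientation: [2.39, 2.038, 0.003]
contact_force: [1.4, 1.7, 5.1]
grip_width: 0.0152
```

```bash
python3 ob.py
```

```text
14.2 tcp [575.94 158.15 166.2 ] bar -99.07 tilt [2.39  2.038 0.003] F [1.36 1.7  5.15] M [ 0.34  -0.281  0.212] w 15.18 j7 -0.164
```

play_rows:
  plan:
    - [0,0,0,0,0,-0.025,10]
    - [0,0,0,0,0,-0.05,10]
    - [0,0,0,0,0,-0.075,10]
    - [0,0,0,0,0,-0.075,10]

```text
clock: 14.6
tcp_pos: [0.576, 0.1581, 0.1662]
orientation: [2.465, 1.947, 0.003]
contact_force: [2.1, 0.9, 5.0]
grip_width: 0.0151
```

```bash
python3 ob.py
```

```text
14.6 tcp [576.01 158.15 166.21] bar -103.39 tilt [2.465 1.947 0.003] F [2.11 0.95 5.04] M [ 0.354 -0.393  0.185] w 15.11 j7 -0.228
```

play_rows:
  plan:
    - [0,0,0,0,0,-0.02,10]
    - [0,0,0,0,0,-0.04,10]
    - [0,0,0,0,0,-0.06,10]
    - [0,0,0,0,0,-0.06,10]

```text
clock: 15.0
tcp_pos: [0.576, 0.1581, 0.1662]
orientation: [2.522, 1.872, 0.003]
contact_force: [1.7, 1.6, 5.9]
grip_width: 0.0151
```

```bash
python3 ob.py
```

```text
15.0 tcp [576.02 158.14 166.22] bar -106.83 tilt [2.522 1.872 0.003] F [1.72 1.63 5.87] M [ 0.287 -0.51   0.193] w 15.09 j7 -0.278
```

play_rows:
  plan:
    - [0,0,0,0,0,-0.02,10]
    - [0,0,0,0,0,-0.04,10]
    - [0,0,0,0,0,-0.06,10]
    - [0,0,0,0,0,-0.06,10]

```text
clock: 15.4
tcp_pos: [0.5761, 0.1581, 0.1662]
orientation: [2.577, 1.795, 0.003]
contact_force: [3.2, 1.6, 5.4]
grip_width: 0.015
```

```bash
python3 ob.py
```

```text
15.4 tcp [576.05 158.11 166.21] bar -110.27 tilt [2.577 1.795 0.003] F [3.2  1.57 5.44] M [ 0.345 -0.636  0.175] w 15.03 j7 -0.328
```

play_rows:
  plan:
    - [0.4,0.2,0,0,0,-0.02,10]
    - [0.4,0.2,0,0,0,-0.04,10]
    - [0.4,0.2,0,0,0,-0.06,10]
    - [0.4,0.2,0,0,0,-0.06,10]

```text
clock: 15.8
tcp_pos: [0.5762, 0.1581, 0.1662]
orientation: [2.63, 1.717, 0.002]
contact_force: [2.5, 1.3, 6.4]
grip_width: 0.0148
```

```bash
python3 ob.py
```

```text
15.8 tcp [576.17 158.13 166.2 ] bar -113.71 tilt [2.630e+00 1.717e+00 2.000e-03] F [2.46 1.34 6.45] M [ 0.349 -0.431  0.184] w 14.78 j7 -0.378
```

play_rows:
  plan:
    - [0,0,0,0,0,-0.02,10]
    - [0,0,0,0,0,-0.04,10]
    - [0,0,0,0,0,-0.05,10]
    - [0,0,0,0,0,-0.05,10]

```text
clock: 16.2
tcp_pos: [0.5762, 0.1581, 0.1662]
orientation: [2.672, 1.651, 0.002]
contact_force: [2.1, 1.3, 6.3]
grip_width: 0.0153
```

```bash
python3 ob.py
```

```text
16.2 tcp [576.22 158.11 166.21] bar -116.56 tilt [2.672e+00 1.651e+00 2.000e-03] F [2.09 1.29 6.25] M [ 0.315 -0.421  0.188] w 15.34 j7 -0.419
```

play_rows:
  plan:
    - [0,0,0,0,0,-0.02,10]
    - [0,0,0,0,0,-0.04,10]
    - [0,0,0,0,0,-0.05,10]
    - [0,0,0,0,0,-0.05,10]

```text
clock: 16.6
tcp_pos: [0.5762, 0.1581, 0.1662]
orientation: [2.712, 1.584, 0.002]
contact_force: [2.8, 1.4, 5.6]
grip_width: 0.0148
```

```bash
python3 ob.py
```

```text
16.6 tcp [576.25 158.07 166.19] bar -119.43 tilt [2.712e+00 1.584e+00 2.000e-03] F [2.8  1.44 5.6 ] M [ 0.257 -0.506  0.207] w 14.84 j7 -0.46
```

play_rows:
  plan:
    - [0,0,0,0,0,-0.02,10]
    - [0,0,0,0,0,-0.04,10]
    - [0,0,0,0,0,-0.04,10]

```text
clock: 16.9
tcp_pos: [0.5763, 0.1581, 0.1662]
orientation: [2.743, 1.53, 0.002]
contact_force: [2.5, 1.4, 5.8]
grip_width: 0.0151
```

```bash
python3 ob.py
```

```text
16.9 tcp [576.29 158.11 166.21] bar -121.68 tilt [2.743e+00 1.530e+00 2.000e-03] F [2.45 1.4  5.77] M [ 0.282 -0.497  0.546] w 15.15 j7 -0.493
```

Mz jumped from 0.2 to 0.55, so the stop is being met. One gentle confirming step.

play_rows:
  plan:
    - [0,0,0,0,0,-0.01,10]
    - [0,0,0,0,0,-0.01,10]

```text
clock: 17.1
tcp_pos: [0.5763, 0.1581, 0.1662]
orientation: [2.75, 1.518, 0.002]
contact_force: [2.6, 0.2, 7.0]
grip_width: 0.015
```

```bash
python3 ob.py
```

```text
17.1 tcp [576.28 158.1  166.21] bar -122.21 tilt [2.750e+00 1.518e+00 2.000e-03] F [2.62 0.16 6.97] M [ 0.197 -0.594  0.767] w 15.04 j7 -0.501
```

play_rows:
  plan:
    - [0,0,0,0,0,-0.01,10]
    - [0,0,0,0,0,-0.01,10]

```text
clock: 17.3
tcp_pos: [0.5763, 0.1581, 0.1662]
orientation: [2.757, 1.504, 0.002]
contact_force: [2.5, 0.9, 6.2]
grip_width: 0.0155
```

```bash
python3 ob.py
```

```text
17.3 tcp [576.3  158.12 166.2 ] bar -122.76 tilt [2.757e+00 1.504e+00 2.000e-03] F [2.46 0.85 6.18] M [ 0.254 -0.544  0.811] w 15.48 j7 -0.509
```

play_rows:
  plan:
    - [0,0,0,0,0,0.02,10]
    - [0,0,0.5,0,0,0.04,10]
    - [0,0,0.5,0,0,0.06,10]
    - [0,0,0.5,0,0,0.06,10]

```text
clock: 17.7
tcp_pos: [0.576, 0.1581, 0.1663]
orientation: [2.711, 1.587, 0.002]
contact_force: [4.1, 1.7, 1.3]
grip_width: 0.0153
```

```bash
python3 ob.py
```

```text
17.7 tcp [576.   158.06 166.32] bar -119.32 tilt [2.711e+00 1.587e+00 2.000e-03] F [4.12 1.7  1.25] M [ 0.355 -1.167  0.033] w 15.35 j7 -0.459
```

Torque is released. Lifting out straight.

play_rows:
  plan:
    - [0.5,0.2,0,0,0,0.0,10]
    - [0.8,0.2,1,0,0,0,10]
    - [0.8,0.2,3,0,0,0,10]
    - [0.8,0.2,5,0,0,0,10]

```text
clock: 18.1
tcp_pos: [0.5756, 0.1581, 0.1702]
orientation: [2.711, 1.587, -0.003]
contact_force: [4.4, 1.9, -5.4]
grip_width: 0.0151
```

```bash
python3 ob.py
```

```text
18.1 tcp [575.58 158.12 170.18] bar -119.3 tilt [ 2.711  1.587 -0.003] F [ 4.42  1.91 -5.41] M [ 0.385 -1.169  0.075] w 15.1 j7 -0.463
```

play_rows:
  plan:
    - [0,0,3,0,0,0,10]
    - [0,0,8,0,0,0,10]
    - [0,0,20,0,0,0,10]
    - [0,0,45,0,0,0,10]
    - [0,0,65,0,0,0,10]
    - [0,0,70,0,0,0,10]

```text
clock: 18.7
tcp_pos: [0.5773, 0.1579, 0.2441]
orientation: [2.711, 1.587, 0.005]
contact_force: [0.4, 0.5, -2.4]
grip_width: 0.015
```

```bash
python3 ob.py;  python3 - <<'E'
from bench import r
import cv2,pickle
f=r.grab_frame("wrist");cv2.imwrite("pics/w6.png",f["color"]);pickle.dump(f,open("w6.pkl","wb"))
E
```

```text
18.7 tcp [577.31 157.91 244.05] bar -119.31 tilt [2.711 1.587 0.005] F [ 0.38  0.53 -2.38] M [-0.006 -0.059 -0.033] w 15.04 j7 -0.522
```

View pics/w6.png

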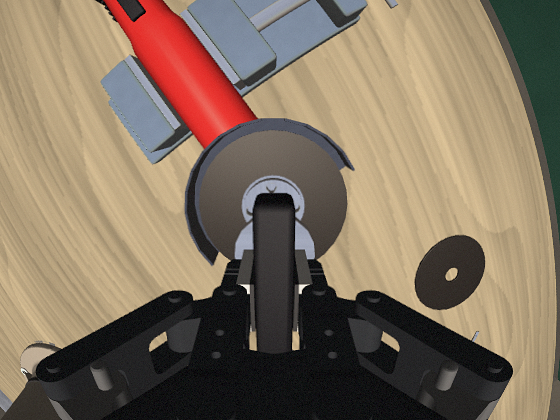

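The key is free and still square in the grip, with the nut below it at (273,195). Returning to the block, crossbar turned the short way round (−62°).

play_rows:
  plan:
    - [-8,-30,5,0,0,-0.09,10]
    - [-16,-60,5,0,0,-0.18,10]
    - [-24,-90,5,0,0,-0.27,10]
    - [-32,-120,5,0,0,-0.36,10]
    - [-40,-150,5,0,0,-0.45,10]
    - [-48,-180,0,0,0,-0.54,10]
    - [-56,-210,-10,0,0,-0.63,10]
    - [-64,-240,-20,0,0,-0.72,10]
    - [-72,-275,-30,0,0,-0.82,10]
    - [-82,-315,-50,0,0,-0.94,10]
    - [-92,-354,-75,0,0,-1.083,10]
    - [-92,-354,-75,0,0,-1.083,10]

```text
clock: 19.95
tcp_pos: [0.4791, -0.201, 0.1637]
orientation: [3.139, -0.058, -0.009]
contact_force: [-1.4, 0.1, -2.2]
grip_width: 0.0156
```

play_rows:
  plan:
    - [0,0,0,0,0,0,10]
    - [0,0,0,0,0,0,10]
    - [0,0,0,0,0,0,10]

```text
clock: 20.25
tcp_pos: [0.4851, -0.1944, 0.1665]
orientation: [-3.141, 0.032, -0.001]
contact_force: [0.3, -0.5, -2.4]
grip_width: 0.0149
```

```bash
python3 ob.py;  python3 - <<'E'
from bench import r
import cv2,pickle
f=r.grab_frame("wrist");cv2.imwrite("pics/w7.png",f["color"]);pickle.dump(f,open("w7.pkl","wb"))
f=r.grab_frame("top");cv2.imwrite("pics/t7.png",f["color"]);pickle.dump(f,open("t7.pkl","wb"))
E
python3 ob.py
```

```text
20.25 tcp [ 485.11 -194.39  166.47] bar -1.16 tilt [-3.141e+00  3.200e-02 -1.000e-03] F [ 0.32 -0.48 -2.39] M [-0.007 -0.09  -0.008] w 14.94 j7 -0.749
20.35 tcp [ 485.07 -194.56  166.57] bar -1.18 tilt [-3.141e+00  3.200e-02 -1.000e-03] F [-0.6   0.01 -1.34] M [ 0.038 -0.017  0.035] w 15.27 j7 -0.749
```

View pics/w7.png

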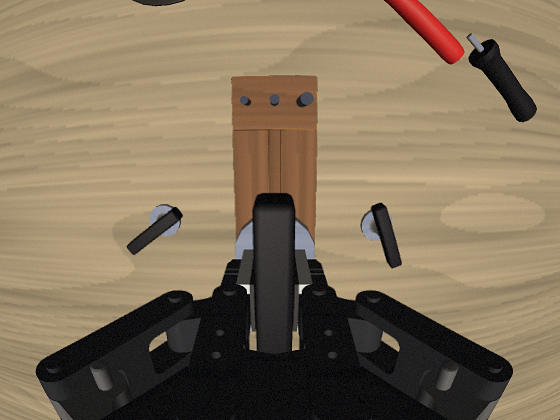

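View pics/t7.png

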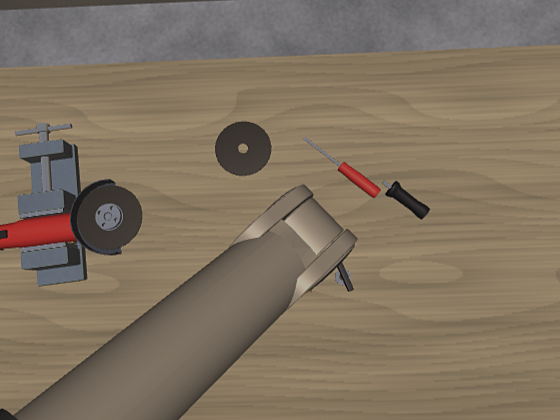

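The slot (u≈275) lines up with the bar (u≈274). Lowering gently, with a 1 mm y correction.

play_rows:
  plan:
    - [0,-1,-30,0,0,0,10]
    - [0,-1,-60,0,0,0,10]
    - [0,-1,-75,0,0,0,10]
    - [0,-1,-85,0,0,0,10]
    - [0,-1,-85,0,0,0,10]
    - [0,-1,-85,0,0,0,10]

```text
clock: 20.95
tcp_pos: [0.4849, -0.1971, 0.0821]
orientation: [3.141, -0.036, 0.002]
contact_force: [-0.3, -0.4, -2.7]
grip_width: 0.015
```

```bash
python3 ob.py
```

```text
20.95 tcp [ 484.92 -197.13   82.07] bar -1.33 tilt [ 3.141e+00 -3.600e-02  2.000e-03] F [-0.28 -0.4  -2.68] M [0.008 0.041 0.033] w 14.98 j7 -0.637
```

play_rows:
  plan:
    - [0,1,-1,0,0,0,10]
    - [0,1,-2.5,0,0,0,10]
    - [0,1,-4,0,0,0,10]
    - [0,1,-5.5,0,0,0,10]
    - [0,1,-7,0,0,0,10]
    - [0,1,-7,0,0,0,10]

```text
clock: 21.55
tcp_pos: [0.4842, -0.1957, 0.0741]
orientation: [-3.141, 0.037, 0.0]
contact_force: [-0.4, -0.4, -2.1]
grip_width: 0.015
```

```bash
python3 ob.py
```

```text
21.55 tcp [ 484.19 -195.72   74.11] bar -1.33 tilt [-3.141  0.037  0.   ] F [-0.35 -0.35 -2.12] M [ 0.016 -0.001  0.032] w 14.95 j7 -0.629
```

play_rows:
  plan:
    - [0,0,-1,0,0,0,10]
    - [0,0,-2,0,0,0,10]
    - [0,0,-3,0,0,0,10]
    - [0,0,-3,0,0,0,10]

```text
clock: 21.95
tcp_pos: [0.4842, -0.1958, 0.0712]
orientation: [-3.141, 0.037, 0.0]
contact_force: [-0.7, -0.0, -2.2]
grip_width: 0.015
```

```bash
python3 ob.py
```

```text
21.95 tcp [ 484.25 -195.77   71.19] bar -1.33 tilt [-3.141  0.037  0.   ] F [-0.68 -0.02 -2.16] M [-0.02   0.044 -0.017] w 14.96 j7 -0.625
```

In the slot with no resistance. Lowering to the head contact at about 69.4.

play_rows:
  plan:
    - [0,0,-0.7,0,0,0,10]
    - [0,0,-1.4,0,0,0,10]
    - [0,0,-2,0,0,0,10]
    - [0,0,-2,0,0,0,10]

```text
clock: 22.35
tcp_pos: [0.4844, -0.1958, 0.0694]
orientation: [-3.141, 0.037, -0.0]
contact_force: [-0.1, -0.1, -1.3]
grip_width: 0.015
```

```bash
python3 ob.py
```

```text
22.35 tcp [ 484.37 -195.82   69.38] bar -1.33 tilt [-3.141  0.037 -0.   ] F [-0.14 -0.13 -1.26] M [0.006 0.1   0.007] w 14.95 j7 -0.622
```

Just seating (force −1.3 against −2.2 hanging). One more slight step, then open.

play_rows:
  plan:
    - [0,0,-0.4,0,0,0,10]
    - [0,0,-0.4,0,0,0,10]

```text
clock: 22.55
tcp_pos: [0.4844, -0.1959, 0.0693]
orientation: [-3.141, 0.037, -0.001]
contact_force: [-2.7, 0.7, 4.8]
grip_width: 0.0147
```

```bash
python3 ob.py
```

```text
22.55 tcp [ 484.4  -195.89   69.31] bar -1.35 tilt [-3.141e+00  3.700e-02 -1.000e-03] F [-2.7   0.72  4.8 ] M [0.271 0.352 0.076] w 14.65 j7 -0.621
```

play_rows:
  plan:
    - [0,0,0,0,0,0,30]
    - [0,0,0,0,0,0,55]
    - [0,0,0,0,0,0,55]
    - [0,0,0,0,0,0,55]
    - [0,0,10,0,0,0,55]
    - [0,0,30,0,0,0,55]
    - [0,0,60,0,0,0,55]
    - [0,0,100,0,0,0,55]
    - [0,0,140,0,0,0,55]
    - [0,0,180,0,0,0,55]

```text
clock: 23.55
tcp_pos: [0.4838, -0.1961, 0.2509]
orientation: [-3.141, 0.038, 0.0]
contact_force: [1.0, 0.4, 0.4]
grip_width: 0.0552
```

```bash
python3 ob.py; python3 - <<'E'
from bench import r
import cv2,pickle
f=r.grab_frame("wrist");cv2.imwrite("pics/w8.png",f["color"]);pickle.dump(f,open("w8.pkl","wb"))
f=r.grab_frame("scene");pickle.dump(f,open("s8.pkl","wb"))
cv2.imwrite("pics/s8.png",cv2.resize(f["color"][130:250,180:440],None,fx=3,fy=3,interpolation=cv2.INTER_CUBIC))
E
```

```text
23.55 tcp [ 483.77 -196.1   250.94] bar -1.39 tilt [-3.141  0.038  0.   ] F [1.02 0.45 0.42] M [ 0.014 -0.131  0.019] w 55.24 j7 -0.852
```

View pics/w8.png

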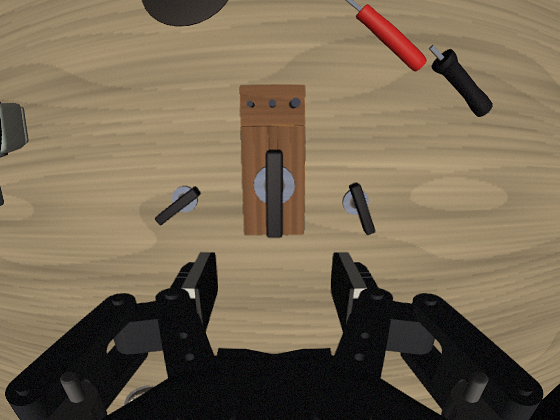

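View pics/s8.png

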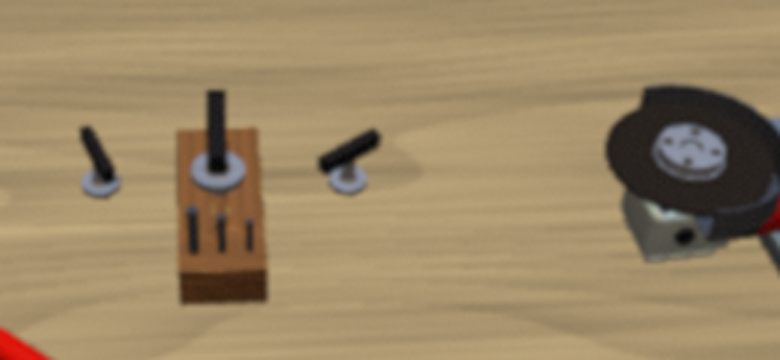

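The key stands upright in the slot with its head on the block and the bystanders are unmoved. Last check: the nut's angle and the pictures before and after.

```bash
python3 - <<'E'
from h import *
for n in ("top0","t7"):
    f=pickle.load(open(n+".pkl","rb"));k=12;u0,v0=90,198
    c=cv2.resize(f["color"][v0:v0+38,u0:u0+38],None,fx=k,fy=k,interpolation=cv2.INTER_CUBIC);g=cv2.cvtColor(c,cv2.COLOR_BGR2GRAY)
    cv2.imwrite(f"pics/n_{n}.png",c)
    m=(g<95).astype(np.uint8);N,_,st,ce=cv2.connectedComponentsWithStats(m)
    W=[]
    for i in range(1,N):
        w=onz(f,*((ce[i]+.5)/k-.5+[u0,v0]),.136)[:2]*1e3;rr=np.hypot(*(w-[575.9,157]))
        if 13<rr<21 and st[i,4]<2500 and st[i,4]>100:W.append(w)
    W=np.array(W);d=W-W.mean(0);print(n,len(W),(np.degrees(np.arctan2(d[:,1],d[:,0]))%90).round(1))
a=pickle.load(open("scene0.pkl","rb"))["color"];b=pickle.load(open("s8.pkl","rb"))["color"]
d=cv2.absdiff(a,b).max(2);d[:130]=0;ys,xs=np.where(d>50);print(len(xs),xs.min(),xs.max(),ys.min(),ys.max());cv2.imwrite("pics/d.png",d)
E
python3 -c "
import cv2,numpy as np
cv2.imwrite('pics/nn.png',np.hstack([cv2.imread('pics/n_top0.png')[:,:390],cv2.imread('pics/n_t7.png')[:,:390]]))"
```

```text
top0 4 [34.4 35.1 34.5 33.5]
t7 4 [65.1 65.1 65.4 65.7]
44 245 419 160 193
```

View pics/nn.png

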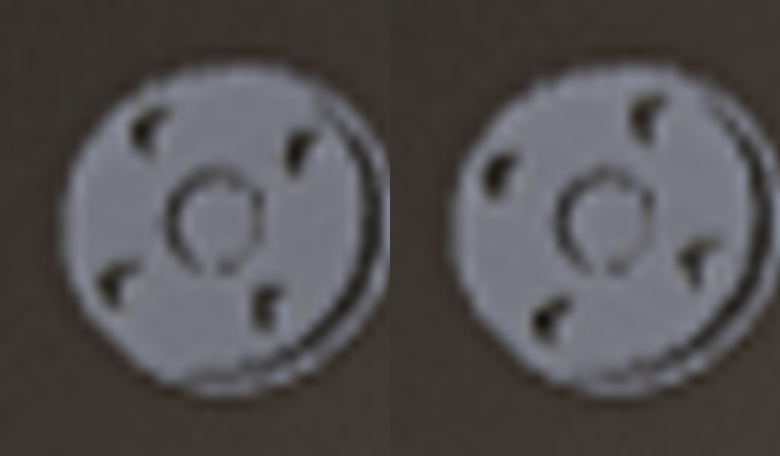

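```bash
python3 ob.py && python3 -c "
from bench import r
print(r.hand_in())"
```

```text
23.65 tcp [ 486.53 -197.74  253.97] bar -1.38 tilt [ 3.14  -0.038  0.012] F [ 0.24 -0.89 -0.27] M [-0.028 -0.014 -0.006] w 54.9 j7 -0.851
the job is handed in; nothing more can be done
None
```

I tightened the flange nut until it met its stop, put the key back in the block and handed the job in at about 24 s of the allowed 64 s.

- **Finding the sockets:** I lowered the key with light pressure. The pins dropped straight in, and the head met the nut at TCP height 166.2 mm against 166.4 mm predicted. The highest downward force I read was about 13 N.
- **Tightening:** I turned the key clockwise in small steps. The reaction torque stayed at 0.12–0.21 N m, then rose to 0.55 and 0.77 N m as the nut met the stop. A last 0.01 rad step reached 0.81 N m and I stopped there. I then eased the torque back to about zero before lifting out.
- **Nut angle check:** The pictures before and after put the nut's turn at 59° (1.03 rad). That leaves about 2° unexplained against the key's turn, even after allowing for play and flex. I put this down to measuring error, so I rely on the torque rise as the sign of the stop. The small rise on the last step (0.77 to 0.81 N m) may mean the bar slipped a little in the jaws.
- **Side forces:** Sideways forces reached about 4 N while turning and lifting out, because the tool sat slightly off the nut's centre.
- **Key returned:** The key went back into the slot without resistance and seated at the height it was picked up from (69.3 against 69.4 mm). It stands upright with the crossbar turned half round, which the task allows. It was released and the gripper raised clear.
- **Other things on the bench:** The scene pictures before and after differ in only 44 pixels below the arm, all between the key and the nut. The screwdriver, spare disc and side handle did not move, and the loose keys also look unmoved.

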